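# Move a styrene panel to the cradle, then hold the drying box open

## Robot

A 7-joint arm with a two-finger parallel gripper is mounted at the origin on the work surface. World frame = base frame: x ahead of the robot, y to its left, z up, the work surface at z = 0. Lengths are in mm, angles in rad, forces in N, time in s.
With the tool pointing down it reaches from about 400 to 875 mm from the base axis. Payload 4.4 kg.
Tool frame: the origin (TCP) lies at the very end of the fingers, on their centre line; the grasp point (between the pads) lies 19 mm behind it (grip_depth is the distance from the TCP to the grasp point, in mm); z points along the fingers, y is the direction in which the jaws open and shut (so a half turn about z gives the same grasp; the last joint's range is limited). The gripper opens to 85 mm and grips with 20 to 120 N. Pads are 22 mm wide; open, the fingers measure 114 mm over their backs; the gripper's body (76 mm by 85 mm) begins 54 mm behind the grasp point. The pads swing forward as they close: fully open they stand 13 mm farther back than shut.
Start: joints at [1.159, 0.628, 0.038, 1.517, -0.027, 0.996, -0.02], TCP at [220.345, -611.527, 231.313] pointing down, gripper open.
Joint ranges: [-3.06, 3.06], [-0.37, 2.12], [-1.25, 1.32], [0.18, 2.47], [-1.1, 4.24], [0.23, 1.98], [-2.94, 2.94]. Speed limits (rad/s): [2.57, 2.57, 3.14, 3.14, 3.14, 3.14, 3.14].

## Interface

Orientations are given as [roll, pitch, yaw] about the fixed x, y, z axes, in that order (R = Rz(yaw) Ry(pitch) Rx(roll)).
In Python, from cell import read_state, get_image, finish_job, recognise, outline_of, grip_depth gives the robot as it stands. The module is installed in compiled form; this text tells all that it offers.
- The arm moves only by the tool send_rows, never from a script. Its argument "rows" is a list of rows, each a list of 5 numbers: the gripper command: -1 is shut, 1 is fully open, values between are in proportion, then the shift along the tool's x, y, z in m, then the turn about the tool's z in rad. In form: [[claw, tx, ty, tz, roll], ...]. A call has 1 to 12 rows; each row shifts and turns the pose as measured when the row begins, along the tool's axes as they then stand; what a row does not reach is not made up. A row lasts 1/12 s, in which the tool goes at most 41.7 mm and 7.16 degrees, less where a joint would pass 70% of its speed; a pose out of reach is approached as far as the arm can. A call with a gripper value outside its range is refused whole. The fingers move at their own pace and stop on an object; the grip force is fixed at half the most. Time passes only in rows, so rows that do not move let the fingers close. It gives the time, the measured TCP pose, the force and the opening at its end, in the units of the state.
- read_state(): the state, without advancing time (a new reading comes with each control period).
- get_image(name): name is "scene" or "top" or "wrist"; returns a dict with "image" (384x512x3 uint8, blue, green, red), "z_map" (384x512 float32, mm along the optical axis (not along the pixel's ray), 0 where there is no reading), "K" (3x3 intrinsics, pixels), "R" (3x3) and "t" (3): a world point X has camera coordinates R X + t; the wrist camera has in their place "tool_from_camera" (4x4, takes a point from camera to tool coordinates, whose origin is the TCP and whose axes are the flange's). Camera axes: x right, y down, z forward; pixel columns grow to the right and rows downward; lengths in mm; the calibration is good to about 2 mm. The wrist camera is an equidistant fisheye: a pixel r from the principal point sees the ray r / f radians off the axis. A picture is of the moment at which its call begins: read the wrist's pose just before it.
- finish_job(): hands the job in, once; it reports no verdict.
Trained networks look in a picture, given as the dict that the camera call returned (one of the last four; its "shot" number tells which), for a name from the list of things; names that differ only in an ending like _2 or _b are one class to them, and where a whole thing is asked for, a point or a joint stands for the part that bears it (a point fixed in the world has none). Each returns a list of dicts, best first, with "score" (0 to 1); they miss things now and then, are a little off and sometimes report something else, mostly with a low value. They report only what shows in the picture. A call takes as long as a camera call. They do not tell look-alikes from the thing itself.
- recognise(picture, query): "box" ([left, top, right, bottom] in pixels, round what is visible of it).
- outline_of(picture, query): "mask" (384x512 bool, what is visible of it) and "box" ([left, top, right, bottom] in pixels, round what is visible of it).
The state is a dict: "clock": time; "qpos": joint angles; "qd": joint speeds; "tau": joint torques, N m; "eef_pos": TCP position; "tool_rot": TCP orientation; "force": force on the tool from outside, world axes, zero at the start; "torque": the same for the moment, N m; "width": finger opening in mm.
Only numpy, scipy, OpenCV 4.12 (cv2) and the standard library are available. Lean on these libraries where they do the work, as an engineer would, in place of code of your own. Each camera call takes 0.05 s, during which the arm holds its last target.

## Task

Slide the taller white panel straight up out of the two-slot rack and stand it upright in the cradle's single slot, fully down and about centred, and let go of it. Then lift the self-closing lid of the drying box by its round front grip and hold it open at 60 degrees (within 8) for me to load: finish while still holding the lid, do not let go. Leave the shorter panel, the bottle and the jar where they are.

Things in the scene. Friction and masses are not known exactly. Their poses are not given: they have to be found in the camera images.
- tall_panel_mid (a point): Centre of the taller white panel, half-way up: a flat plate 90 mm wide (its x), 5 mm thick (its y), 130 mm tall (its z, up), about 60 to 110 g. It starts upright in either slot of the rack, its lower edge on the slot floor 8 mm above the bench, so its top edge is 138 mm above the bench and 65 mm above this point.
- short_panel_mid (a point): Centre of the shorter white panel, 90 x 5 x 85 mm tall, standing in the rack's other slot, top edge 93 mm above the bench. To be left there.
- rack: Plywood drying rack with two slots, fixed to the bench: base 100 mm (x) by 120 mm (y), 8 mm thick; origin in the middle of its underside. Slots run along its x at y = -28 and +28 mm, between pairs of upright 8 mm thick ribs 70 mm long (slot 8 mm wide, open at both ends), with flared lips whose tops are 54 mm above the bench. Stands to the left or the right of the box.
- cradle: Plywood cradle with one slot, fixed to the bench on the other side of the box: base 100 x 100 x 8 mm, origin in the middle of its underside. Its slot runs along its x at y = 0, is 10 mm wide and open at both ends, between two ribs 70 mm long; the floor is 8 mm above the bench, the lips flare outwards to about 20 mm wide at 54 mm above the bench. A tall panel standing fully in it has its centre 73 mm above the bench.
- cradle_slot (a point): Middle of the cradle's slot floor, 8 mm above the bench; x along the slot.
- box: Drying box, fixed to the bench: grey open box 170 mm deep (x) by 220 mm wide (y) by 100 mm high, origin in the middle of its underside, its front (-x) roughly towards the robot. A white lid 8 mm thick lies on top, hinged along the far (+x) upper edge.
- lid (a joint): Lid angle in rad: 0 closed (flat), growing as the front edge rises; 60 degrees = 1.047; stop at 1.75. Weight (lid 0.28 to 0.46 kg) and a weak spring (0.15 N m/rad) swing it shut from every angle; raising it takes under 5 N at the grip.
- lid_grip (a point): Centre of the lid's round grip: a black disc 24 mm in diameter and 20 mm thick, its axis parallel to the hinge (the box's y), on a stem 12 mm wide (y) and 8 mm thick that sticks out of the middle of the lid's front edge. The centre is 40 mm in front of that edge, 216 mm from the hinge line and 105 mm above the bench when closed. The flat faces look to the box's +y and -y; gripped there from above the disc can turn between the fingers.
- lid_hinge (a point): Middle of the hinge line, which runs along the box's y, 100 mm above the bench, 85 mm behind the box's centre.
- glue: Small clear bottle, 52 mm in diameter, 85 mm high, origin under its centre. A bystander beyond the rack or the cradle.
- paint_jar: Small white paint jar with a black cap, 48 mm in diameter, 55 mm high, origin under its centre. A bystander beyond the rack or the cradle.
Things that resemble listed ones, but are neither listed nor needed, are in the scene too. Leave any orange or yellow look-alike of the part that bears tall_panel_mid alone. Leave any orange look-alike of the cradle alone.

How it is judged (in metres and radians):
On the way, in this order (a step that is already met when the one before it is completed fails the run):
1. the taller panel is lifted upright clear of the rack by the fingers (z of tall_panel_mid in the frame of rack above 0.12 m and contact force between the fingers and tall_panel above 0.5 N and contact force between tall_panel and rack below 0.1 N and angle between tall_panel_mid's own z axis and vertical below 0.4 rad), for 0.1 s.
2. the taller panel stands fully down in the cradle's slot and is let go (x of tall_panel_mid in the frame of cradle between -0.03 and 0.03 m and y of tall_panel_mid in the frame of cradle between -0.012 and 0.012 m and z of tall_panel_mid in the frame of cradle between 0.066 and 0.078 m and angle between tall_panel_mid's own z axis and vertical below 0.15 rad and angle between the y axis of tall_panel_mid and the y axis of cradle, either way round below 0.2 rad and contact force between the fingers and tall_panel below 0.1 N and linear speed of tall_panel below 0.03 m/s), for 0.3 s.
3. the fingers raise the lid past 30 degrees (value of joint lid above 0.52 rad and contact force between the fingers and lid above 0.3 N), for 0.1 s.
At the end, for the whole second after the job is handed in: Fingers still hold the lid, at rest, at 60 +- 8 degrees; taller panel stands released in the cradle slot, upright within 8 degrees, down within 5 mm, centred within 30 mm along it; shorter panel within 15 mm, bottle and jar within 40 mm of their starts, upright (all of step 2 and value of joint lid between 0.907 and 1.187 rad and velocity of joint lid between -0.1 and 0.1 rad/s and contact force between the fingers and lid above 0.3 N and contact force between tall_panel and lid below 0.1 N and contact force between tall_panel and the arm below 0.1 N and distance of short_panel_mid from where it was at the start of the episode below 0.015 m and distance of each of glue, paint_jar from where it was at the start of the episode below 0.04 m and angle between each of glue, paint_jar's own z axis and vertical below 0.3 rad); the arm keeps its last pose, push and grip.
It fails at once if the taller panel is tipped over or laid down (angle between tall_panel_mid's own z axis and vertical above 0.8 rad).
It fails at once if the shorter panel is pulled out of the rack (distance of short_panel_mid from where it was at the start of the episode above 0.03 m).
It fails at once if the bottle or the jar is knocked over or pushed away (distance of any of glue, paint_jar from where it was at the start of the episode above 0.05 m or angle between any of glue, paint_jar's own z axis and vertical above 0.6 rad).
It also fails if it takes over 72 s, if anything falls off the work surface, if the arm or the gripper's body presses on something with over 40 N, if the wrist force passes 120 N, or if a joint passes its speed limit or range.

## Working session

There is one attempt and no reset: what is moved stays moved. The work goes in short steps, Python scripts to look and compute and a tool call to move; the robot and the scene stay as the last step left them, time stands still between calls to the robot, and variables do not carry over. Pictures are saved under pics/ and viewed, and the job is handed in when it is done.

Besides the shell and the picture viewer there is one more tool, called after "Request:" as name([rows], argument=value, ...), one row to a line, values as JSON. send_rows: Moves the arm, as the interface text tells. Its arguments: {"type":"object","properties":{"rows":{"type":"array"}},"required":["rows"]}

```bash
mkdir -p pics; cat > h.py <<'E'
import numpy as np, cv2
from cell import *
def snap(n,f):
    p=get_image(n); cv2.imwrite('pics/'+f,p['image']); return p
def px2w(p,u,v):
    z=p['z_map'][int(v),int(u)]; K=p['K']
    c=np.array([(u-K[0,2])/K[0,0]*z,(v-K[1,2])/K[1,1]*z,z]); return p['R'].T@(c-p['t'])
E
python3 - <<'E'
from h import *
print(read_state())
a=snap('scene','s0.png');b=snap('top','t0.png');c=snap('wrist','w0.png')
print(a['K'],b['K'],b['R'],b['t'],a['R'],a['t'],c['K'],c['tool_from_camera'],grip_depth)
i=np.vstack([a['image'],b['image']]);
E
```

```text
{'clock': 0.0, 'qpos': array([ 1.1591792 ,  0.62934032,  0.0384179 ,  1.51840256, -0.02699042,
        0.9963097 , -0.01996148]), 'qd': array([-0.001041  , -0.0003195 ,  0.00163095, -0.00050694,  0.00011887,
       -0.00058165,  0.00017198]), 'tau': array([-3.09032121e-04, -5.63417065e+01,  1.22705709e+00, -1.93453163e+01,
        1.12789779e-02,  1.04534862e-02, -2.13554154e-05]), 'eef_pos': array([ 220.14478777, -610.896015  ,  230.38138255]), 'tool_rot': array([-3.13965015e+00,  2.00257846e-05,  3.45879564e-01]), 'force': array([0.28719527, 0.51570427, 0.35259923]), 'torque': array([-0.00776767, -0.04700895, -0.04016611]), 'width': 85.54103039501634}
[[450.36500055   0.         251.24437603]
 [  0.         450.36500055 188.34055531]
 [  0.           0.           1.        ]] [[383.35175223   0.         256.67924384]
 [  0.         383.35175223 188.0123529 ]
 [  0.           0.           1.        ]] [[ 0.00406439 -0.99994789 -0.00936524]
 [-0.98233143 -0.00224012 -0.18713616]
 [ 0.18710543  0.00996036 -0.98228934]] [  59.24583503  546.97431036 1097.99744933] [[-0.51985245  0.85406098 -0.01825584]
 [ 0.59520742  0.346798   -0.7248857 ]
 [-0.6127655  -0.38769962 -0.68862722]] [ 246.13712418 -258.25398136 1629.17651689] [[297.31863964   0.         254.85887838]
 [  0.         297.31863964 194.23311188]
 [  0.           0.           1.        ]] [[ 4.49954372e-04 -9.62662029e-01 -2.70705772e-01  6.81090033e+01]
 [ 9.99999639e-01  6.28360892e-04 -5.72374060e-04 -6.58485313e-01]
 [ 7.21103694e-04 -2.70705417e-01  9.62661964e-01 -1.42622248e+02]
 [ 0.00000000e+00  0.00000000e+00  0.00000000e+00  1.00000000e+00]] 18.700000000000003
```

View pics/s0.png

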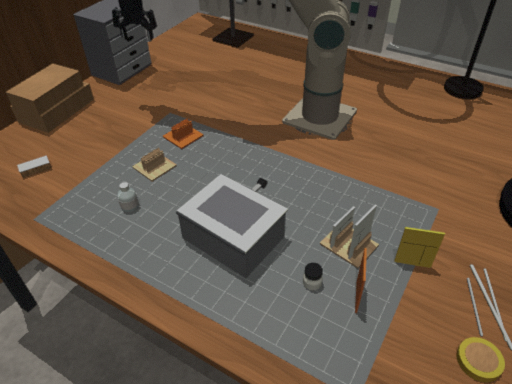

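View pics/t0.png

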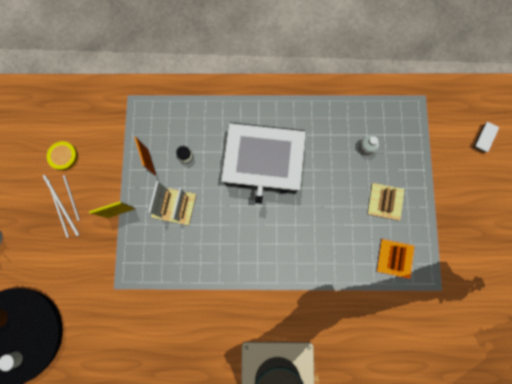

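View pics/w0.png

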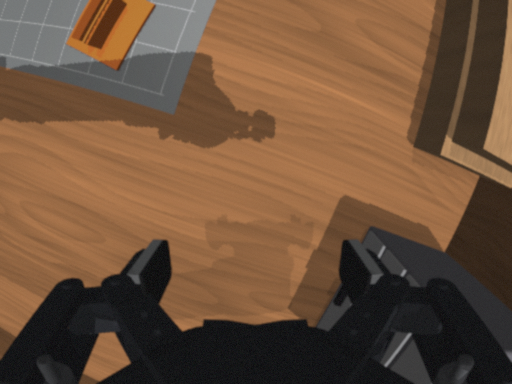

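Rack is on the left (top image 173,205), with the taller panel in its outer slot (160,198). The plain cradle is at (386,202), its orange look-alike at (396,258), and the grip at (259,195). Now I'll measure from point clouds.

```bash
cat >> h.py <<'E'
def cloud(p):
    z=p['z_map'];K=p['K'];v,u=np.mgrid[:384,:512]
    c=np.stack([(u-K[0,2])/K[0,0]*z,(v-K[1,2])/K[1,1]*z,z],-1)
    return (c-p['t'])@p['R'], z>0
E
python3 - <<'E'
from h import *
for n in ['scene','top']:
    p=get_image(n); W,ok=cloud(p)
    bench=W[ok]; print(n)
    for q in ['tall_panel_mid','short_panel_mid','rack','cradle','box','lid','lid_grip','glue','paint_jar']:
        try: r=outline_of(p,q)
        except Exception as e: print(q,e); continue
        for d in r[:3]:
            m=d['mask']&ok; X=W[m]
            if len(X)<5: continue
            print(q,round(d['score'],2),np.round(d['box']),len(X),'med',np.median(X,0).round(),'lo',np.percentile(X,3,axis=0).round(),'hi',np.percentile(X,97,axis=0).round())
E
```

```text
scene
tall_panel_mid 0.86 [347. 204. 380. 263.] 521 med [515. 347.  97.] lo [467. 337.  28.] hi [551. 358. 140.]
tall_panel_mid 0.74 [395. 227. 445. 269.] 1492 med [479. 484.  70.] lo [430. 442.   1.] hi [494. 525. 131.]
tall_panel_mid 0.74 [119. 184. 138. 212.] 509 med [ 697. -274.   44.] lo [ 635. -353.   -0.] hi [ 713. -260.   86.]
short_panel_mid 0.8 [331. 206. 352. 245.] 291 med [508. 292.  71.] lo [459. 283.  26.] hi [540. 302.  94.]
rack 0.78 [318. 221. 378. 269.] 1048 med [522. 319.  10.] lo [466. 261.   4.] hi [556. 380.  53.]
cradle 0.9 [132. 150. 176. 180.] 770 med [ 529. -325.   11.] lo [ 479. -385.    3.] hi [ 567. -287.   53.]
cradle 0.7 [165. 122. 200. 149.] 564 med [ 356. -343.   12.] lo [ 308. -397.    5.] hi [ 393. -306.   52.]
box 0.74 [177. 175. 289. 277.] 7184 med [665.  63. 108.] lo [548. -65.   8.] hi [729. 155. 112.]
lid 0.73 [178. 179. 288. 254.] 4477 med [636.  52. 109.] lo [541. -62. 106.] hi [716. 150. 112.]
lid_grip 0.96 [176. 172. 287. 253.] 4460 med [637.  52. 109.] lo [543. -62. 106.] hi [716. 149. 112.]
paint_jar 0.96 [301. 262. 323. 286.] 443 med [67
[... 714 characters left out ...]
 417. 280.] 1167 med [ 339. -348.    9.] lo [ 290. -403.    3.] hi [ 390. -306.   53.]
box 0.7 [222. 122. 306. 208.] 5155 med [622.  43. 108.] lo [537. -65.  17.] hi [719. 148. 112.]
lid 0.94 [221. 125. 304. 204.] 4553 med [625.  45. 108.] lo [541. -62. 104.] hi [713. 147. 112.]
lid_grip 0.74 [225. 124. 306. 207.] 4692 med [625.  43. 108.] lo [539. -64. 104.] hi [714. 147. 112.]
glue 0.82 [359. 135. 381. 155.] 322 med [ 678. -278.   55.] lo [ 660. -305.    1.] hi [ 710. -260.   86.]
paint_jar 0.68 [176. 145. 194. 164.] 244 med [652. 284.  52.] lo [634. 266.  -1.] hi [674. 306.  57.]
paint_jar 0.25 [360. 136. 382. 154.] 313 med [ 678. -278.   55.] lo [ 660. -308.    4.] hi [ 707. -260.   86.]
```

```bash
python3 - <<'E'
from h import *
p=get_image('top');i=cv2.resize(p['image'][120:240,90:290],None,fx=4,fy=4,interpolation=cv2.INTER_CUBIC);cv2.imwrite('pics/tz.png',i)
i=cv2.resize(p['image'][165:285,340:440],None,fx=5,fy=5,interpolation=cv2.INTER_CUBIC);cv2.imwrite('pics/tz2.png',i)
E
```

```text
(no output)
```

View pics/tz.png

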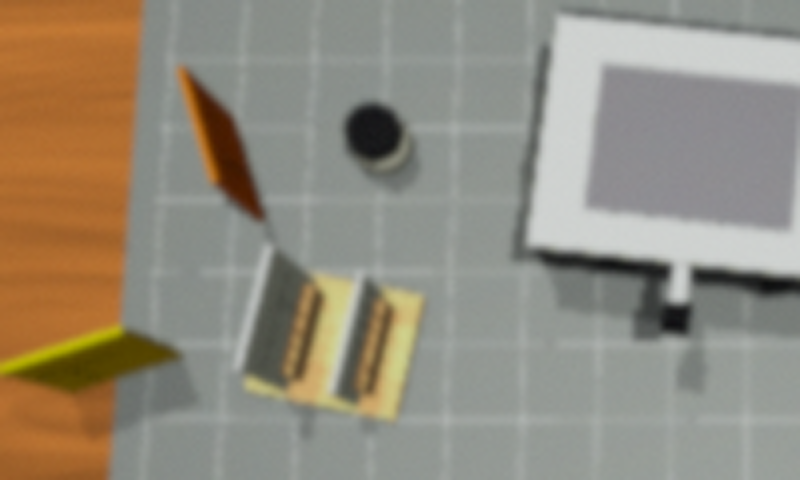

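View pics/tz2.png

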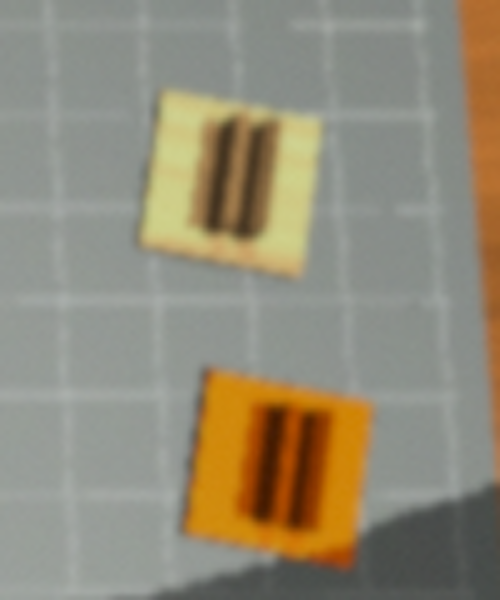

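```bash
python3 - <<'E'
from h import *
def line(X):
    c=np.median(X,0)
    vx,vy,x0,y0=cv2.fitLine(X[:,:2].astype(np.float32),cv2.DIST_HUBER,0,0.01,0.01).ravel()
    s=np.sign(vx); return np.array([x0,y0]).round(1),round(float(np.degrees(np.arctan2(vy*s,vx*s))),1)
for n in ['scene','top']:
    p=get_image(n); W,ok=cloud(p); x,y,z=W[...,0],W[...,1],W[...,2]
    print(n,'bench',np.median(z[ok&(abs(x-420)<40)&(abs(y)<150)]))
    def reg(a,b,c,d,e,f): return W[ok&(x>a)&(x<b)&(y>c)&(y<d)&(z>e)&(z<f)]
    X=reg(440,570,325,372,100,150); print('tall',line(X),X.min(0).round(),X.max(0).round(),len(X)); 
    X=reg(440,570,325,372,132,150); print('tall top',line(X),np.percentile(X,[2,98],axis=0).round(),len(X))
    X=reg(440,570,270,312,62,110); print('short',line(X),X.min(0).round(),X.max(0).round(),len(X))
    for nm,r in [('rack',(420,590,240,400,4,16)),('cradlebase',(440,600,-420,-250,4,16)),('cradle ribs',(440,600,-420,-250,30,60)),('lid',(500,760,-120,200,103,116)),('lidstrip',(535,555,-40,100,103,116)),('box', (520,760,-120,200,90,118))]:
        X=reg(*r); re=cv2.minAreaRect(X[:,:2].astype(np.float32)); print(nm,re,len(X))
    X=reg(470,533,-20,90,85,125); print('grip',X.mean(0).round(1),X.min(0).round(),X.max(0).round(),len(X))
E
```

```text
scene bench 1.305953665279383
tall (array([509.2, 348.9], dtype=float32), -11.7) [463. 336. 100.] [553. 359. 141.] 249
tall top (array([508.6, 347.6], dtype=float32), -11.8) [[464. 337. 132.]
 [550. 358. 141.]] 97
short (array([499.2, 293.8], dtype=float32), -11.6) [451. 282.  62.] [542. 304.  97.] 208
rack ((504.1646423339844, 320.40582275390625), (167.39683532714844, 159.79408264160156), 0.35207661986351013) 734
cradlebase ((520.0365600585938, -334.7667236328125), (157.80526733398438, 169.69027709960938), 0.11380745470523834) 484
cradle ribs ((516.4678955078125, -335.5032958984375), (30.094322204589844, 72.0153579711914), 78.12816619873047) 245
lid ((612.5449829101562, 42.86614990234375), (230.17115783691406, 227.92657470703125), 83.98612213134766) 4740
lidstrip ((545.0711669921875, 30.1925048828125), (137.36354064941406, 19.219425201416016), 89.58575439453125) 175
box ((623.5946655273438, 41.70207977294922), (230.17115783691406, 205.7049560546875), 83.98612213134766) 4869
grip [512.6  57.5 109.9] [494.  45.  94.] [533.  66. 119.] 96
top bench -0.3903972305672497
tall (array([503.7
[... 298 characters left out ...]
25), (159.9230194091797, 153.779052734375), 0.4171861708164215) 542
cradlebase ((518.149169921875, -335.65838623046875), (150.94000244140625, 167.35162353515625), 3.6378424167633057) 754
cradle ribs ((513.4750366210938, -336.78173828125), (26.847139358520508, 70.38803100585938), 78.43981170654297) 207
lid ((610.8344116210938, 43.57164001464844), (225.6850128173828, 224.50083923339844), 83.57673645019531) 4674
lidstrip ((545.090576171875, 30.933780670166016), (18.840164184570312, 137.489013671875), 0.03735747188329697) 262
box ((621.5590209960938, 42.30242919921875), (226.26063537597656, 204.65093994140625), 83.23118591308594) 4694
grip [508.7  54.5 110.8] [491.  45. 102.] [533.  65. 117.] 88
```

Request:
send_rows([
  [0,0.04,0,0,0.11],
  [0,0.04,0,0,0.11],
  [0,0.04,0,0,0.11],
  [0,0.04,-0.01,0,0.11],
  [0,0.04,-0.02,0,0.11],
  [0,0.01,-0.04,0,0],
  [0,0,-0.04,0,0],
  [0,0,-0.04,0,0],
  [0,0,-0.04,0,0],
  [0,0,-0.04,0,0],
  [0,0,-0.04,0,0],
  [0,0,-0.04,0,0],
])

```text
clock: 2.3
eef_pos: [496.2, -293.3, 225.1]
tool_rot: [3.13, 0.001, -0.254]
force: [1.6, -0.4, 0.4]
width: 42.7
```

```bash
cat >> h.py <<'E'
def todo(x,y,z,yaw=None):
    s=read_state();p=s['eef_pos'];w=s['tool_rot'][2];d=np.array([x,y,z])-p
    R=cv2.Rodrigues(np.zeros(3))[0]
    from scipy.spatial.transform import Rotation as Q
    R=Q.from_euler('xyz',s['tool_rot']).as_matrix()
    print('at',p.round(1),'rot',s['tool_rot'].round(3),'width',round(s['width'],1),'clk',round(s['clock'],2),'F',s['force'].round(1))
    print('tool shift',(R.T@d).round(1), 'roll',None if yaw is None else round(-(yaw-w),3))
E
python3 -c "
from h import *
todo(505,347,260,-.204)"
```

```text
at [ 496.2 -293.3  225.1] rot [ 3.13e+00  1.00e-03 -2.54e-01] width 42.7 clk 2.3 F [ 1.6 -0.4  0.4]
tool shift [-152.4 -621.5  -42. ] roll -0.05
```

```bash
python3 -c "
from h import *
todo(0,0,0)
p=snap('wrist','w1.png')
for d in outline_of(p,'cradle')[:3]: print(d['score'],d['box'])"
```

```text
at [ 496.2 -293.3  225.1] rot [ 3.13e+00  1.00e-03 -2.54e-01] width 42.7 clk 2.3 F [ 1.6 -0.4  0.4]
tool shift [-553.8 -161.8  223.7] roll None
0.64 [242.2, 100.8, 327.6, 187.0]
0.61 [287.6, 220.4, 362.0, 294.7]
```

View pics/w1.png

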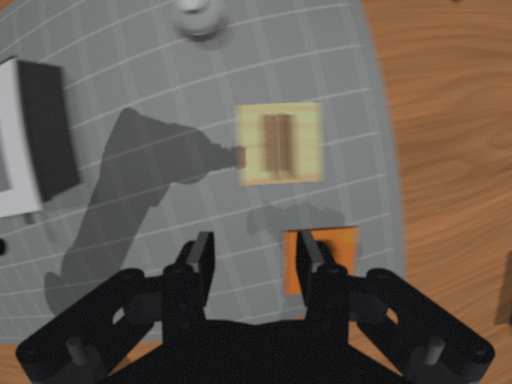

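Wrist view: cradle corners at about (236,104), (321,102), (323,182), (240,185), with the slot at column 278.

```bash
cat >> h.py <<'E'
from scipy.spatial.transform import Rotation as Q
def wray(p,s,u,v):
    K=p['K'];d=np.array([(u-K[0,2])/K[0,0],(v-K[1,2])/K[1,1]]);r=np.hypot(*d)
    c=np.append(d/max(r,1e-9)*np.sin(r),np.cos(r)); T=p['tool_from_camera']
    R=Q.from_euler('xyz',s['tool_rot']).as_matrix()
    return R@T[:3,3]+s['eef_pos'], R@T[:3,:3]@c
def wpt(p,s,u,v,z):
    o,d=wray(p,s,u,v); return o+d*(z-o[2])/d[2]
def wcloud(p,s):
    v,u=np.mgrid[:384,:512];K=p['K'];x=(u-K[0,2])/K[0,0];y=(v-K[1,2])/K[1,1];r=np.hypot(x,y)+1e-9
    t=np.tan(np.minimum(r,1.4)); z=p['z_map']; c=np.stack([x/r*t*z,y/r*t*z,z],-1)
    T=p['tool_from_camera'];R=Q.from_euler('xyz',s['tool_rot']).as_matrix()
    return (c@T[:3,:3].T+T[:3,3])@R.T+s['eef_pos'], (z>0)&(r<1.3)
E
python3 - <<'E'
from h import *
s=read_state();p=get_image('wrist');cv2.imwrite('pics/w2.png',cv2.resize(p['image'][80:210,210:350],None,fx=5,fy=5,interpolation=cv2.INTER_CUBIC))
print(s['eef_pos'],s['qd'].round(3))
for u,v in [(236,104),(321,102),(323,182),(240,185)]: print(wpt(p,s,u,v,8).round(1))
W,ok=wcloud(p,s);x,y,z=np.moveaxis(W,-1,0)
m=ok&(x>440)&(x<600)&(y>-420)&(y<-250)
for a,b in [(5,16),(30,60)]:
    k=m&(z>a)&(z<b);print(cv2.minAreaRect(W[k][:,:2].astype(np.float32)),k.sum())
print(np.median(z[ok&(abs(x-420)<30)&(abs(y+200)<50)]))
E
```

```text
[ 499.37503558 -285.52586814  224.63909599] [ 0.082  0.016  0.087 -0.044  0.049 -0.009  0.054]
[ 580.3 -282.9    8. ]
[ 559.8 -383.4    8. ]
[ 461.3 -365.6    8. ]
[ 482.5 -262.9    8. ]
((515.8805541992188, -337.4878234863281), (100.9636459350586, 100.27870178222656), 78.79435729980469) 5103
((516.3538818359375, -337.14971923828125), (25.515979766845703, 70.73310089111328), 78.38146209716797) 1219
0.7415630420761801
```

View pics/w2.png

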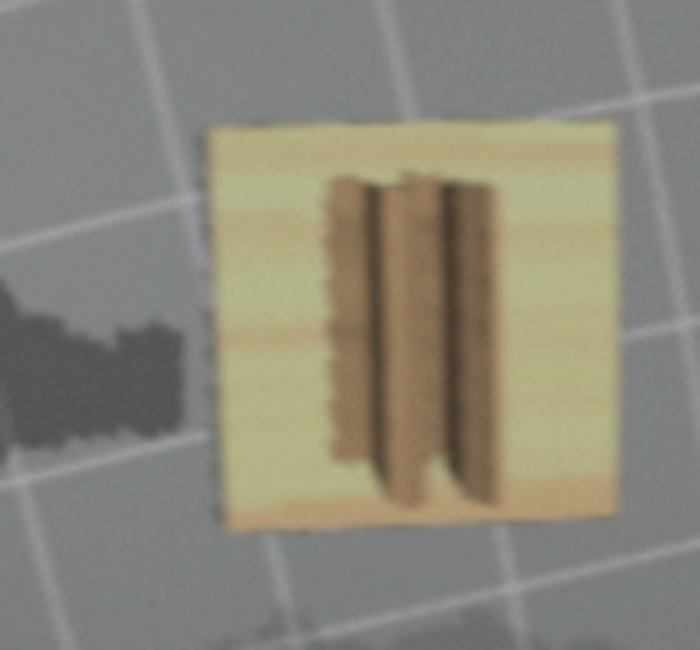

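Request:
send_rows([
  [0,-0.01,-0.04,-0.02,-0.05],
  [0,-0.01,-0.04,-0.02,0],
  [0,-0.01,-0.04,0,0],
  [0,-0.01,-0.04,0,0],
  [0,-0.01,-0.04,0,0],
  [0,-0.01,-0.04,0,0],
  [0,-0.01,-0.04,0,0],
  [0,-0.01,-0.04,0,0],
  [0,-0.01,-0.04,0,0],
  [0,-0.01,-0.04,0,0],
  [0,-0.01,-0.04,0,0],
  [0,-0.01,-0.04,0,0],
])

```text
clock: 3.45
eef_pos: [486.8, 187.4, 257.2]
tool_rot: [3.12, -0.015, -0.237]
force: [0.9, -0.6, 0.2]
width: 42.3
```

```bash
python3 -c "
from h import *
todo(465,347,260,-.204)"
```

```text
at [486.8 187.4 257.2] rot [ 3.12  -0.015 -0.237] width 42.3 clk 3.45 F [ 0.9 -0.6  0.2]
tool shift [ -58.6 -149.9   -7. ] roll -0.033
```

Request:
send_rows([
  [0,-0.015,-0.035,0,-0.033],
  [0,-0.015,-0.035,0,0],
  [0,-0.015,-0.035,0,0],
  [0,-0.015,-0.03,0,0],
  [0,0,-0.01,0,0],
  [0,0,0,0,0],
  [0,0,0,0,0],
])

```text
clock: 4.03
eef_pos: [461.9, 354.4, 253.1]
tool_rot: [3.125, -0.019, -0.2]
force: [-0.4, -0.1, -1.0]
width: 42.4
```

```bash
python3 - <<'E'
from h import *
todo(505,347,260,-.204)
s=read_state();p=snap('wrist','w3.png');W,ok=wcloud(p,s);x,y,z=np.moveaxis(W,-1,0)
print(s['qd'].round(2))
for a,b,c,d,e,f in [(440,570,325,372,132,146),(440,570,325,372,110,146),(440,570,270,312,86,100)]:
    k=ok&(x>a)&(x<b)&(y>c)&(y<d)&(z>e)&(z<f); X=W[k]
    if len(X)>5: print(len(X),cv2.minAreaRect(X[:,:2].astype(np.float32)),X[:,2].max(),np.median(X,0))
E
```

```text
at [461.9 354.4 253.1] rot [ 3.125 -0.019 -0.2  ] width 42.4 clk 4.03 F [-0.4 -0.1 -1. ]
tool shift [43.8 -1.2 -6.1] roll 0.004
[ 0.01  0.01  0.01 -0.02  0.01 -0.    0.  ]
537 ((507.2145080566406, 348.45672607421875), (4.379577159881592, 90.47239685058594), 78.47038269042969) 139.8126182364814 [508.19787251 348.24395834 138.07576821]
537 ((507.2145080566406, 348.45672607421875), (4.379577159881592, 90.47239685058594), 78.47038269042969) 139.8126182364814 [508.19787251 348.24395834 138.07576821]
505 ((495.9554443359375, 293.21734619140625), (5.845021724700928, 89.29451751708984), 78.83282470703125) 95.48225634250514 [497.96475246 293.48671141  92.79048825]
```

View pics/w3.png

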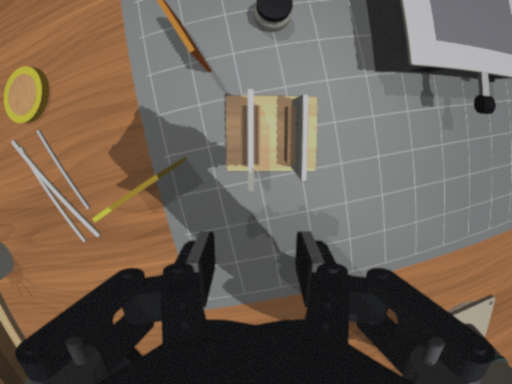

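```bash
python3 -c "
from h import *
todo(507,348.4,160,-.201)"
```

```text
at [462.4 353.6 253.1] rot [ 3.124 -0.02  -0.201] width 42.8 clk 4.08 F [ 0.6 -0.4  0.1]
tool shift [42.9 -5.4 93.9] roll -0.0
```

Request:
send_rows([
  [0,0.02,-0.003,0.02,0],
  [0,0.02,-0.003,0.03,0],
  [0,0.003,0,0.03,0],
  [0,0,0,0.015,0],
  [0,0,0,0,0],
  [0,0,0,0,0],
])

```text
clock: 4.58
eef_pos: [517.6, 333.5, 159.2]
tool_rot: [3.122, -0.028, -0.22]
force: [-0.6, 0.0, 0.7]
width: 42.9
```

```bash
python3 -c "
from h import *
todo(507,348.4,94,-.201)
p=snap('wrist','w4.png')"
```

```text
at [517.6 333.5 159.2] rot [ 3.122 -0.028 -0.22 ] width 42.9 clk 4.58 F [-0.6  0.   0.7]
tool shift [-15.4 -13.4  64.6] roll -0.019
```

View pics/w4.png

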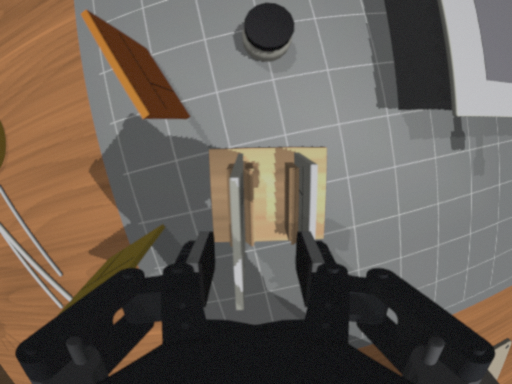

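Request:
send_rows([
  [0,-0.008,-0.007,0,-0.019],
  [0,-0.007,-0.006,0,0],
  [0,0,0,0,0],
])

```text
clock: 4.88
eef_pos: [506.6, 349.7, 162.6]
tool_rot: [3.126, -0.031, -0.203]
force: [-0.1, -0.3, 0.2]
width: 42.7
```

```bash
python3 -c "
from h import *
todo(507,348.4,94,-.201)"
```

```text
at [506.6 349.7 162.6] rot [ 3.126 -0.031 -0.203] width 42.7 clk 4.88 F [-0.1 -0.3  0.2]
tool shift [-1.5  0.1 68.6] roll -0.002
```

Request:
send_rows([
  [0,-0.001,0,0.02,0],
  [0,0,0,0.02,0],
  [0,0,0,0.015,0],
  [0,0,0,0.01,0],
  [0,0,0,0,0],
])

```text
clock: 5.3
eef_pos: [507.7, 356.9, 102.3]
tool_rot: [3.138, -0.038, -0.194]
force: [0.8, -0.4, 0.4]
width: 42.8
```

```bash
python3 -c "
from h import *
todo(507,348.4,94,-.201)
p=snap('wrist','w5.png')"
```

```text
at [507.7 356.9 102.3] rot [ 3.138 -0.038 -0.194] width 42.8 clk 5.3 F [ 0.8 -0.4  0.4]
tool shift [0.6 8.4 8.4] roll 0.007
```

View pics/w5.png

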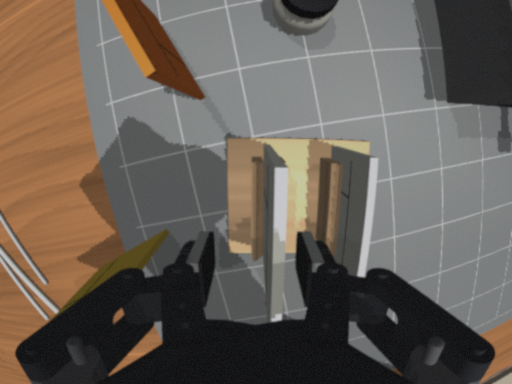

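Request:
send_rows([
  [0,0,0.005,0.004,0.007],
  [0,0.001,0.003,0.004,0],
  [0,0,0,0,0],
])

```text
clock: 5.6
eef_pos: [508.8, 350.1, 97.4]
tool_rot: [-3.141, -0.042, -0.201]
force: [-0.3, 0.3, -0.1]
width: 42.8
```

```bash
python3 -c "
from h import *
todo(507,348.4,94,-.201)"
```

```text
at [508.8 350.1  97.4] rot [-3.141 -0.042 -0.201] width 42.8 clk 5.6 F [-0.3  0.3 -0.1]
tool shift [-1.5  2.1  3.3] roll 0.0
```

Request:
send_rows([
  [-0.4,-0.001,0.002,0.003,0],
  [-1,0,0,0,0],
  [-1,0,0,0,0],
  [-1,0,0,0,0],
  [-1,0,0,0,0],
  [-1,0,0,0,0],
])

```text
clock: 6.1
eef_pos: [508.5, 347.7, 95.7]
tool_rot: [-3.14, -0.044, -0.202]
force: [0.1, -0.6, -0.9]
width: 4.2
```

```bash
python3 -c "
from h import *
todo(507,348.4,94,-.201)"
```

```text
at [508.5 347.7  95.7] rot [-3.14  -0.044 -0.202] width 4.2 clk 6.1 F [ 0.1 -0.6 -0.9]
tool shift [-1.7 -0.4  1.6] roll -0.001
```

Request:
send_rows([
  [-1,0,0,-0.005,0],
  [-1,0.001,0,-0.012,0],
  [-1,0.001,0,-0.015,0],
  [-1,0.001,0,-0.015,0],
  [-1,0,0,-0.015,0],
])

```text
clock: 6.52
eef_pos: [506.9, 347.2, 159.0]
tool_rot: [3.14, -0.039, -0.201]
force: [0.5, 0.4, -2.0]
width: 4.4
```

```bash
python3 -c "
from h import *
todo(507,347.7,250,-.201)
p=snap('wrist','w6.png')"
```

```text
at [506.9 347.2 159. ] rot [ 3.14  -0.039 -0.201] width 4.4 clk 6.52 F [ 0.5  0.4 -2. ]
tool shift [  3.6  -0.4 -90.9] roll -0.0
```

View pics/w6.png

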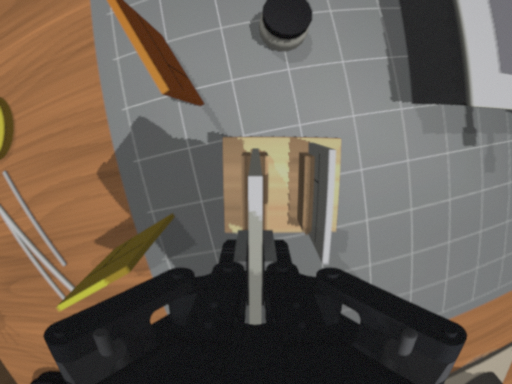

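The panel (255,250) is in the fingers and has cleared the slot. The shorter panel is still in place. Lifting on and traversing.

Request:
send_rows([
  [-1,0.001,0,-0.025,0],
  [-1,0.001,0,-0.03,0],
  [-1,0,0,-0.025,0],
  [-1,0,0.01,-0.01,0],
  [-1,0,0.025,0,0],
  [-1,0.008,0.04,0,0],
  [-1,0.008,0.04,0,0],
  [-1,0.008,0.04,0,0],
  [-1,0.008,0.04,0,0],
  [-1,0.008,0.04,0,0],
])

```text
clock: 7.4
eef_pos: [496.4, 113.7, 259.4]
tool_rot: [-3.128, -0.046, -0.181]
force: [1.7, 0.0, -0.9]
width: 4.7
```

```bash
python3 -c "
from h import *
todo(516,-337,250,-.201)"
```

```text
at [496.4 113.7 259.4] rot [-3.128 -0.046 -0.181] width 4.7 clk 7.4 F [ 1.7  0.  -0.9]
tool shift [100.1 439.9   7.9] roll 0.02
```

Request:
send_rows([
  [-1,0.009,0.04,0,0.02],
  [-1,0.009,0.04,0,0],
  [-1,0.009,0.04,0,0],
  [-1,0.009,0.04,0,0],
  [-1,0.009,0.04,0,0],
  [-1,0.009,0.04,0,0],
  [-1,0.009,0.04,0,0],
  [-1,0.009,0.03,0,0],
  [-1,0.009,0.02,0,0],
  [-1,0,0.01,0,0],
  [-1,0,0,0,0],
  [-1,0,0,0,0],
])

```text
clock: 8.4
eef_pos: [489.6, -256.1, 256.2]
tool_rot: [-3.134, -0.04, -0.223]
force: [0.1, 0.7, -0.8]
width: 4.7
```

```bash
python3 -c "
from h import *
todo(516,-337,200,-.201)"
```

```text
at [ 489.6 -256.1  256.2] rot [-3.134 -0.04  -0.223] width 4.7 clk 8.4 F [ 0.1  0.7 -0.8]
tool shift [41.4 73.4 57.3] roll -0.022
```

Request:
send_rows([
  [-1,0.014,0.025,0,-0.022],
  [-1,0.014,0.025,0,0],
  [-1,0.013,0.02,0.01,0],
  [-1,0,0,0.02,0],
  [-1,0,0,0.02,0],
  [-1,0,0,0,0],
  [-1,0,0,0,0],
])

```text
clock: 8.98
eef_pos: [520.0, -318.9, 205.5]
tool_rot: [-3.125, -0.037, -0.182]
force: [-1.0, 0.6, -1.2]
width: 4.0
```

```bash
python3 - <<'E'
from h import *
todo(516,-337,170,-.201)
s=read_state();p=snap('wrist','w7.png');W,ok=wcloud(p,s);x,y,z=np.moveaxis(W,-1,0)
k=ok&(x>460)&(x<580)&(y>-365)&(y<-310)&(z>s['eef_pos'][2]-75)&(z<s['eef_pos'][2]+60)
X=W[k];print(len(X),X.min(0),X.max(0),cv2.minAreaRect(X[:,:2].astype(np.float32)))
k=ok&(x>440)&(x<600)&(y>-420)&(y<-250)&(z>5)&(z<16);print(cv2.minAreaRect(W[k][:,:2].astype(np.float32)),k.sum())
for n in ['top','scene']:
    q=snap(n,n+'7.png');W,ok=cloud(q);x,y,z=np.moveaxis(W,-1,0)
    k=ok&(x>450)&(x<590)&(y>-372)&(y<-300)&(z>95)&(z<170);X=W[k];print(n,len(X),X.min(0).round(),X.max(0).round())
i=cv2.imread('pics/scene7.png')[80:230,60:300];cv2.imwrite('pics/scene7z.png',cv2.resize(i,None,fx=3,fy=3))
E
```

```text
at [ 520.  -318.9  205.5] rot [-3.125 -0.037 -0.182] width 4.0 clk 8.98 F [-1.   0.6 -1.2]
tool shift [-2.  19.1 35.2] roll 0.019
7549 [ 500.73061725 -363.05275657  136.58000091] [ 564.03787718 -310.01079712  265.51500942] ((532.88427734375, -336.2493591308594), (62.94384002685547, 52.78993606567383), 1.7823818922042847)
((515.8782958984375, -337.7830505371094), (100.21272277832031, 101.25386047363281), 78.67424774169922) 4818
top 151 [ 472. -319.  113.] [ 544. -304.  170.]
scene 392 [ 474. -329.  116.] [ 568. -304.  170.]
```

View pics/w7.png

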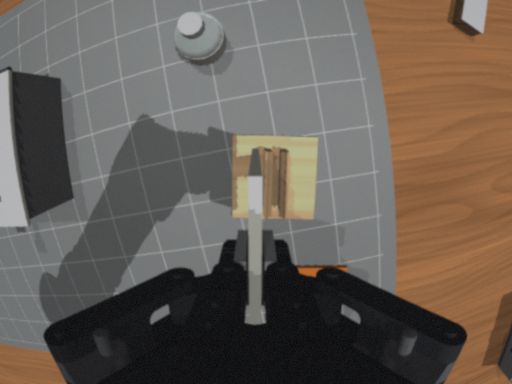

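View pics/scene7z.png

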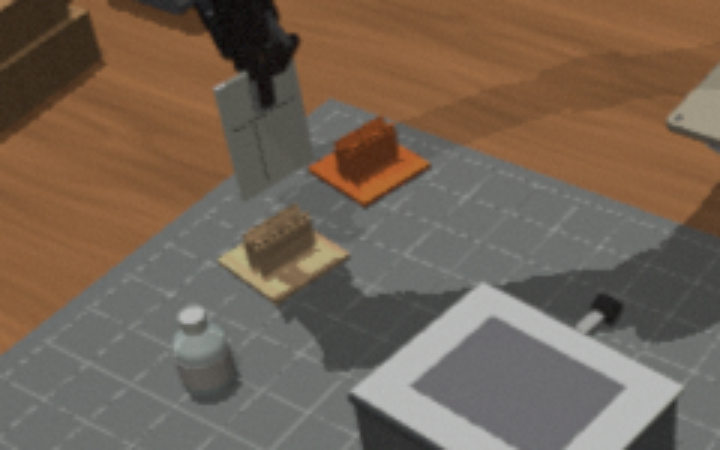

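Request:
send_rows([
  [-1,-0.002,0.008,0.01,0.019],
  [-1,0,0.007,0.01,0],
  [-1,0,0.003,0.01,0],
  [-1,0,0,0,0],
  [-1,0,0,0,0],
])

```text
clock: 9.55
eef_pos: [517.1, -339.1, 176.7]
tool_rot: [-3.128, -0.044, -0.202]
force: [-1.2, -0.1, -0.3]
width: 4.6
```

```bash
python3 - <<'E'
from h import *
todo(516,-338,130,-.201)
E
```

```text
at [ 517.1 -339.1  176.7] rot [-3.128 -0.044 -0.202] width 4.6 clk 9.55 F [-1.2 -0.1 -0.3]
tool shift [-3.4 -0.2 46.6] roll -0.001
```

Request:
send_rows([
  [-1,-0.001,0,0.012,0],
  [-1,-0.001,0,0.012,0],
  [-1,-0.001,0,0.006,0],
  [-1,0,0,0,0],
])

```text
clock: 9.88
eef_pos: [515.6, -339.4, 145.7]
tool_rot: [-3.128, -0.045, -0.204]
force: [0.6, 0.6, -0.5]
width: 4.2
```

```bash
python3 - <<'E'
from h import *
todo(516,-338,95,-.201)
p=snap('wrist','w8.png');q=snap('top','t8.png');r=snap('scene','s8.png')
a=cv2.resize(p['image'][100:300,180:340],(480,600));b=cv2.resize(r['image'][100:200,110:190],(480,600),interpolation=cv2.INTER_CUBIC)
cv2.imwrite('pics/c8.png',cv2.resize(np.hstack([a,b]),(800,500)))
E
```

```text
at [ 515.6 -339.4  145.7] rot [-3.128 -0.045 -0.204] width 4.2 clk 9.88 F [ 0.6  0.6 -0.5]
tool shift [-2.1 -0.7 50.6] roll -0.003
```

View pics/c8.png

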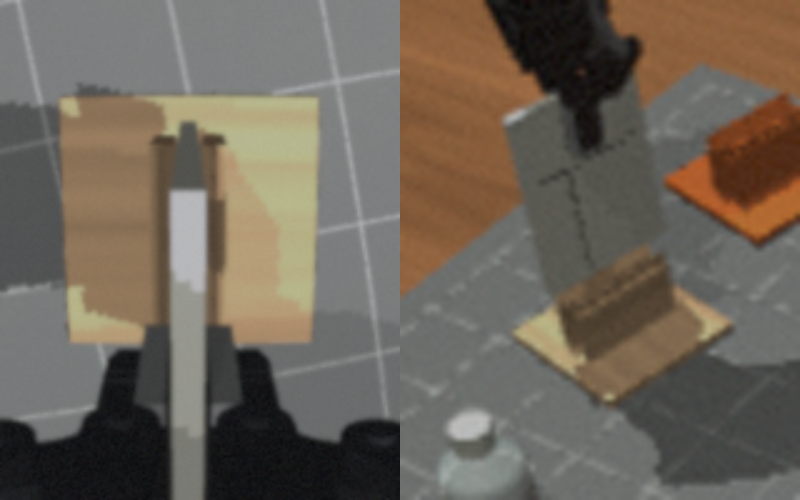

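The panel is centred between the ribs. Lowering.

Request:
send_rows([
  [-1,0,-0.001,0.01,0],
  [-1,-0.001,0,0.01,0],
  [-1,0,0,0.01,0],
  [-1,0,0,0.008,0],
  [-1,0,0,0,0],
])

```text
clock: 10.45
eef_pos: [519.5, -339.1, 107.7]
tool_rot: [-3.13, -0.052, -0.203]
force: [-0.3, 0.5, -0.6]
width: 3.6
```

```bash
python3 - <<'E'
from h import *
todo(516,-338,95,-.201)
E
```

```text
at [ 519.5 -339.1  107.7] rot [-3.13  -0.052 -0.203] width 3.6 clk 10.45 F [-0.3  0.5 -0.6]
tool shift [-4.3 -0.3 12.5] roll -0.002
```

Request:
send_rows([
  [-1,-0.002,0,0.006,0],
  [-1,-0.002,0,0.004,0],
  [-1,0,0,0.002,0],
  [-1,0,0,0.002,0],
])

```text
clock: 10.78
eef_pos: [517.1, -339.0, 95.3]
tool_rot: [-3.13, -0.054, -0.203]
force: [-5.3, 3.9, 21.4]
width: 4.4
```

```bash
python3 - <<'E'
from h import *
todo(516,-338,95,-.201)
E
```

```text
at [ 517.1 -339.    95.3] rot [-3.13  -0.054 -0.203] width 4.4 clk 10.78 F [-5.3  3.9 21.4]
tool shift [-1.3 -0.7  0.2] roll -0.002
```

Request:
send_rows([
  [-1,0,0,-0.001,0],
  [-0.8,0,0,0,0],
  [-0.6,0,0,0,0],
  [-0.3,0,0,0,0],
  [-0.2,0,0,0,0],
  [-0.2,0,0,0,0],
])

```text
clock: 11.28
eef_pos: [517.3, -339.9, 97.5]
tool_rot: [-3.131, -0.057, -0.204]
force: [-0.3, 0.1, 0.1]
width: 34.3
```

```bash
python3 - <<'E'
from h import *
todo(516,-338,200,-.201)
p=snap('wrist','w9.png')
E
```

```text
at [ 517.3 -339.9   97.5] rot [-3.131 -0.057 -0.204] width 34.3 clk 11.28 F [-0.3  0.1  0.1]
tool shift [   4.1   -2.6 -102.4] roll -0.003
```

View pics/w9.png

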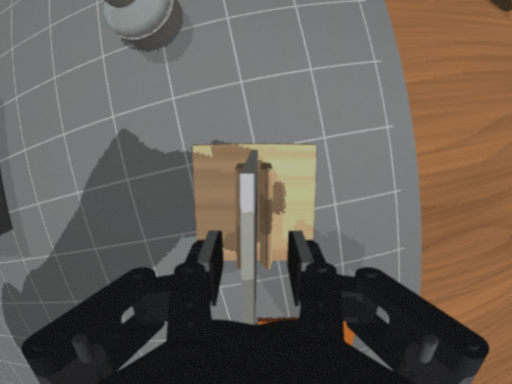

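Request:
send_rows([
  [-0.2,0,0,-0.01,0],
  [-0.2,0.001,0,-0.02,0],
  [-0.2,0.002,-0.001,-0.03,0],
  [-0.2,0.002,-0.001,-0.035,0],
  [-0.2,0.002,0,-0.035,0],
  [-0.2,0,0,-0.01,0],
  [-0.2,0,0,0,0],
])

```text
clock: 11.92
eef_pos: [514.8, -338.3, 244.6]
tool_rot: [-3.13, -0.051, -0.204]
force: [-0.3, 0.6, -1.0]
width: 34.1
```

```bash
python3 - <<'E'
from h import *
todo(480,54,230,-.112)
s=read_state();p=snap('wrist','w10.png');W,ok=wcloud(p,s);x,y,z=np.moveaxis(W,-1,0)
k=ok&(x>450)&(x<590)&(y>-380)&(y<-300)&(z>128)&(z<146);X=W[k];print(len(X),cv2.minAreaRect(X[:,:2].astype(np.float32)),np.median(X,0))
k=ok&(x>440)&(x<600)&(y>-420)&(y<-250)&(z>5)&(z<16);print(cv2.minAreaRect(W[k][:,:2].astype(np.float32)),k.sum())
E
```

```text
at [ 514.8 -338.3  244.6] rot [-3.13  -0.051 -0.204] width 34.1 clk 11.92 F [-0.3  0.6 -1. ]
tool shift [-114.3 -377.    13.2] roll -0.092
526 ((516.6480102539062, -339.2777404785156), (4.3050761222839355, 89.56558227539062), 78.36331176757812) [ 521.09641694 -339.77453008  138.08598545]
((516.0864868164062, -337.57012939453125), (100.1282730102539, 98.85514068603516), 78.57540893554688) 4354
```

View pics/w10.png

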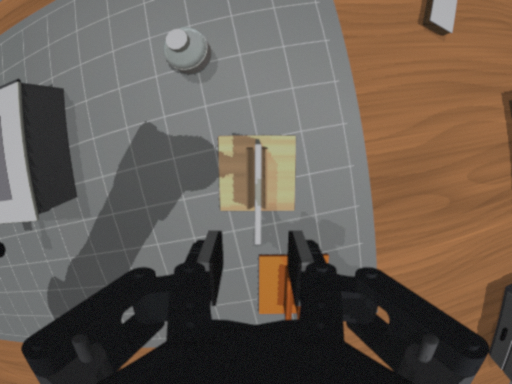

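Panel is fully down (top edge z=138), upright and centred. Next is the lid.

Request:
send_rows([
  [-0.2,-0.014,-0.03,0,-0.03],
  [0,-0.014,-0.04,0,-0.03],
  [0,-0.014,-0.04,0,-0.03],
  [0,-0.014,-0.04,0,0],
  [0,-0.014,-0.04,0,0],
  [0,-0.014,-0.04,0,0],
  [0,-0.014,-0.04,0,0],
  [0,-0.014,-0.035,0,0],
  [0,-0.01,-0.025,0,0],
  [0,0,-0.01,0,0],
  [0,0,0,0,0],
  [0,0,0,0,0],
])

```text
clock: 12.97
eef_pos: [426.7, 18.1, 226.8]
tool_rot: [-3.141, -0.03, -0.11]
force: [-0.0, 0.4, -0.8]
width: 43.1
```

```bash
python3 - <<'E'
from h import *
todo(480,54,230,-.112)
s=read_state();p=snap('wrist','w11.png');W,ok=wcloud(p,s);x,y,z=np.moveaxis(W,-1,0)
k=ok&(x>470)&(x<531)&(y>0)&(y<100)&(z>80)&(z<125);X=W[k];print(len(X),X.mean(0),X.min(0),X.max(0))
k=ok&(x>500)&(x<760)&(y>-120)&(y<200)&(z>98)&(z<116);print(cv2.minAreaRect(W[k][:,:2].astype(np.float32)),k.sum())
E
```

```text
at [426.7  18.1 226.8] rot [-3.141 -0.03  -0.11 ] width 43.1 clk 12.97 F [-0.   0.4 -0.8]
tool shift [ 49.1 -41.6  -1.7] roll 0.002
871 [509.88872553  53.6409302  111.81009488] [492.94306492  44.24719206  95.14070107] [530.99251474  65.74806189 118.44253657]
((560.1834716796875, 51.506736755371094), (230.72708129882812, 121.7606201171875), 79.57987976074219) 17053
```

View pics/w11.png

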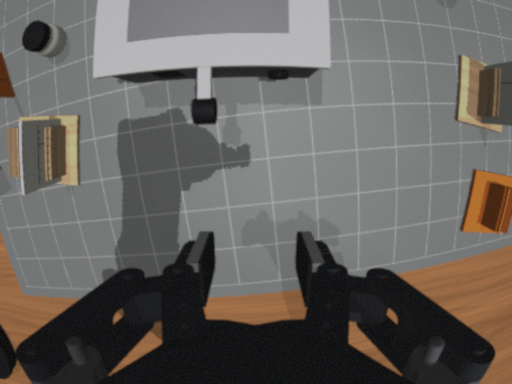

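Grip disc at (204,110), with its stem running up to the lid front edge at about row 68. Extracting precise positions.

```bash
python3 - <<'E'
from h import *
s=read_state();p=get_image('wrist');W,ok=wcloud(p,s);x,y,z=np.moveaxis(W,-1,0);g=p['image'].max(2)
k=ok&(x>470)&(x<540)&(y>20)&(y<90)&(z>88)&(z<125)
d=k&(g<70);X=W[d];print('disc',len(X),X.min(0).round(1),X.max(0).round(1),cv2.minAreaRect(X[:,:2].astype(np.float32)))
st=k&(g>110);X=W[st];X=X[X[:,0]<528];print('stem',len(X),X.mean(0),cv2.fitLine(X[:,:2].astype(np.float32),cv2.DIST_HUBER,0,.01,.01).ravel())
# lid front edge: for each y bin min x
L=W[ok&(z>104)&(z<116)&(x>525)&(x<600)&(y>-62)&(y<150)]
b=[];
for yy in np.arange(-55,140,5):
    if 30<yy<75: continue
    m=abs(L[:,1]-yy)<2.5
    if m.sum()>5: b.append((np.percentile(L[m,0],1),yy))
b=np.array(b); print(len(b)); c=np.polyfit(b[:,1],b[:,0],1);print('edge x=%.1f+%.4f*y'%(c[1],c[0]),np.abs(np.polyval(c,b[:,1])-b[:,0]).max())
E
```

```text
disc 592 [493.4  44.3  98. ] [517.2  65.2 118.1] ((505.19378662109375, 54.87275695800781), (19.988550186157227, 22.637784957885742), 85.35139465332031)
stem 186 [522.21036449  52.80833695 108.34783494] [  0.53689605  -0.84364843 522.3587      52.75847   ]
31
edge x=539.9+0.1099*y 0.36628064826447826
```

```bash
python3 - <<'E'
from h import *
todo(505.5,54.8,165,-.109)
E
```

```text
at [427.3  16.9 227. ] rot [-3.141 -0.031 -0.113] width 42.9 clk 13.07 F [ 0.  -0.1  0.6]
tool shift [ 71.4 -46.5  64.3] roll -0.004
```

Request:
send_rows([
  [0,0.015,-0.01,0.01,0],
  [0,0.02,-0.013,0.015,0],
  [0,0.018,-0.012,0.015,0],
  [0,0.012,-0.008,0.012,0],
  [0,0,0,0,0],
  [0,0,0,0,0],
])

```text
clock: 13.57
eef_pos: [502.8, 41.3, 174.2]
tool_rot: [3.138, -0.033, -0.132]
force: [-0.5, -0.4, 0.5]
width: 42.5
```

```bash
python3 - <<'E'
from h import *
todo(505.5,54.8,130,-.109)
E
```

```text
at [502.8  41.3 174.2] rot [ 3.138 -0.033 -0.132] width 42.5 clk 13.57 F [-0.5 -0.4  0.5]
tool shift [ -0.6 -13.8  44.1] roll -0.023
```

Request:
send_rows([
  [0,0,-0.008,0.01,-0.023],
  [0,0,-0.006,0.015,0],
  [0,0,0,0.01,0],
  [0,0,0,0,0],
])

```text
clock: 13.9
eef_pos: [504.8, 51.3, 138.5]
tool_rot: [3.136, -0.034, -0.112]
force: [-0.2, 0.2, 0.3]
width: 42.5
```

```bash
python3 - <<'E'
from h import *
todo(505.5,54.8,87,-.109)
s=read_state();p=snap('wrist','w12.png')
E
```

```text
at [504.8  51.3 138.5] rot [ 3.136 -0.034 -0.112] width 42.5 clk 13.9 F [-0.2  0.2  0.3]
tool shift [-1.5 -3.8 51.5] roll -0.003
```

View pics/w12.png

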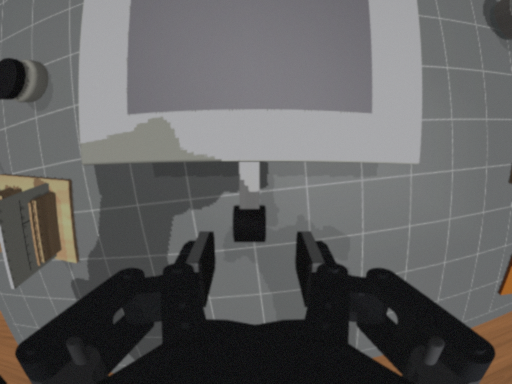

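Request:
send_rows([
  [0,-0.001,-0.003,0.012,0],
  [0,0,0,0.015,0],
  [0,0,0,0.013,0],
  [0,0,0,0.006,0],
  [0,0,0,0,0],
])

```text
clock: 14.37
eef_pos: [506.9, 52.8, 95.7]
tool_rot: [3.138, -0.04, -0.113]
force: [-0.8, -0.0, 0.6]
width: 42.5
```

```bash
python3 - <<'E'
from h import *
todo(505.5,54.8,87,-.109)
E
```

```text
at [506.9  52.8  95.7] rot [ 3.138 -0.04  -0.113] width 42.5 clk 14.37 F [-0.8 -0.   0.6]
tool shift [-2.  -1.9  8.7] roll -0.004
```

Request:
send_rows([
  [0,-0.001,-0.002,0.006,0],
  [-0.3,-0.001,0,0.003,0],
  [-1,0,0,0,0],
  [-1,0,0,0,0],
  [-1,0,0,0,0],
  [-1,0,0,0,0],
])

```text
clock: 14.87
eef_pos: [506.2, 54.6, 88.5]
tool_rot: [3.138, -0.043, -0.113]
force: [-0.4, -0.2, -1.7]
width: 18.8
```

```bash
python3 - <<'E'
from h import *
todo(505.5,54.8,87,-.109)
snap('wrist','w13.png')
E
```

```text
at [506.2  54.6  88.5] rot [ 3.138 -0.043 -0.113] width 18.8 clk 14.87 F [-0.4 -0.2 -1.7]
tool shift [-0.8 -0.2  1.5] roll -0.004
```

View pics/w13.png

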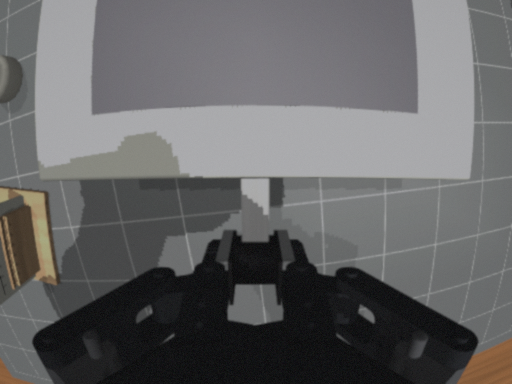

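Request:
send_rows([
  [-1,0,0,-0.006,0],
  [-1,0.001,0,-0.011,0],
  [-1,0.003,0,-0.017,0],
  [-1,0.004,0,-0.017,0],
  [-1,0.006,0,-0.016,0],
  [-1,0.007,0,-0.016,0],
])

```text
clock: 15.42
eef_pos: [526.1, 52.4, 174.2]
tool_rot: [3.137, -0.046, -0.113]
force: [7.2, 0.2, -7.5]
width: 18.8
```

```bash
cat >> h.py <<'E'
def arc(): 
    s=read_state();R=Q.from_euler('xyz',s['tool_rot']).as_matrix();g=s['eef_pos']-18.7*R[:,2]
    d=g-np.array([720.2,31.3,100]); u=np.array([np.cos(-.109),np.sin(-.109)])
    h=-(d[:2]@u); r=np.hypot(h,d[2]); a=np.arctan2(d[2],h)-.023
    tgt=np.array([720.2,31.3,0])-np.append(u,0)*216.06*np.cos(1.07); tgt[2]=100+216.06*np.sin(1.07)
    t=tgt+18.7*R[:,2]; print('r',r.round(1),'lid deg',np.degrees(a).round(1)); todo(*t,-.109)
E
python3 -c "
from h import *
arc()"
```

```text
r 217.0 lid deg 24.0
at [526.1  52.4 174.2] rot [ 3.137 -0.046 -0.113] width 18.8 clk 15.42 F [ 7.2  0.2 -7.5]
tool shift [ 96.7  -0.  -92.2] roll -0.004
```

Request:
send_rows([
  [-1,0.009,0,-0.015,0],
  [-1,0.01,0,-0.014,0],
  [-1,0.011,0,-0.013,0],
  [-1,0.012,0,-0.0125,0],
  [-1,0.013,0,-0.0115,0],
  [-1,0.01,0,-0.007,0],
])

```text
clock: 15.92
eef_pos: [588.2, 45.4, 254.5]
tool_rot: [3.137, -0.046, -0.113]
force: [1.7, -0.5, -7.8]
width: 19.0
```

```bash
python3 -c "
from h import *
arc()"
```

```text
r 218.7 lid deg 51.0
at [588.2  45.4 254.5] rot [ 3.137 -0.046 -0.113] width 19.0 clk 15.92 F [ 1.7 -0.5 -7.8]
tool shift [ 30.6  -0.3 -15. ] roll -0.004
```

Request:
send_rows([
  [-1,0.011,0,-0.007,0],
  [-1,0.01,0,-0.005,0],
  [-1,0.004,0,-0.002,0],
  [-1,0,0,0,0],
  [-1,0,0,0,0],
])

```text
clock: 16.33
eef_pos: [607.1, 43.3, 268.0]
tool_rot: [3.136, -0.03, -0.113]
force: [-0.5, 0.2, -3.6]
width: 18.8
```

```bash
python3 -c "
from h import *
arc();print(read_state()['qd'].round(3))"
```

```text
r 218.9 lid deg 57.2
at [607.1  43.3 268. ] rot [ 3.136 -0.03  -0.113] width 18.8 clk 16.33 F [-0.5  0.2 -3.6]
tool shift [10.6 -0.3 -2.5] roll -0.004
[-0.001 -0.002 -0.001  0.006 -0.002  0.001  0.   ]
```

Request:
send_rows([
  [-1,0.006,0,-0.003,0],
  [-1,0.004,0,-0.002,0],
  [-1,0,0,0,0],
  [-1,0,0,0,0],
])

```text
clock: 16.67
eef_pos: [614.1, 42.5, 272.2]
tool_rot: [3.135, -0.023, -0.113]
force: [-1.1, -0.4, -3.7]
width: 18.6
```

```bash
python3 - <<'E'
from h import *
arc();print(read_state()['qd'].round(3))
u=np.array([np.cos(-.109),np.sin(-.109)])
for n in ['top','scene']:
    p=snap(n,n+'_end.png');W,ok=cloud(p);x,y,z=np.moveaxis(W,-1,0)
    k=ok&(z>130)&(z<250)&(y>-70)&(y<160)&(x>590)&(x<760)
    X=W[k];t=X[:,:2]@u
    import scipy.linalg as sl
    m=(X[:,1]<0)|(X[:,1]>90); 
    if m.sum()>20:
        a=cv2.fitLine(np.c_[t[m],X[m,2]].astype(np.float32),cv2.DIST_HUBER,0,.01,.01).ravel();print(n,m.sum(),'lid slope deg',np.degrees(np.arctan2(-a[1],a[0])))
    for q,r in [('tallp',(450,590,-385,-295,130,150)),('short',(440,570,265,320,80,105))]:
        k=ok&(x>r[0])&(x<r[1])&(y>r[2])&(y<r[3])&(z>r[4])&(z<r[5]);X=W[k];print(q,len(X),cv2.minAreaRect(X[:,:2].astype(np.float32)) if len(X)>4 else '')
    for q in ['glue','paint_jar']:
        for d in outline_of(p,q)[:1]: print(q,d['score'],np.median(W[d['mask']&ok],0).round())
E
```

```text
r 218.9 lid deg 59.4
at [614.1  42.5 272.2] rot [ 3.135 -0.023 -0.113] width 18.6 clk 16.67 F [-1.1 -0.4 -3.7]
tool shift [ 3.4 -0.3  1.4] roll -0.004
[ 0.     0.002 -0.001 -0.006 -0.     0.004 -0.002]
top 258 lid slope deg 57.65725
tallp 90 ((513.84716796875, -336.2926940917969), (6.820090293884277, 88.54642486572266), 77.9726791381836)
short 87 ((494.62530517578125, 292.8924560546875), (6.422489643096924, 88.33516693115234), 79.3119888305664)
glue 0.72 [ 676. -277.   57.]
paint_jar 0.74 [650. 284.  52.]
scene 2669 lid slope deg 57.934002
tallp 95 ((516.3687133789062, -336.4759216308594), (10.832923889160156, 89.79782104492188), 77.3626480102539)
short 118 ((496.3641662597656, 292.5630798339844), (6.855715751647949, 92.56864929199219), 78.3326187133789)
glue 0.72 [ 698. -273.   49.]
paint_jar 0.81 [670. 293.  47.]
```

View pics/scene_end.png

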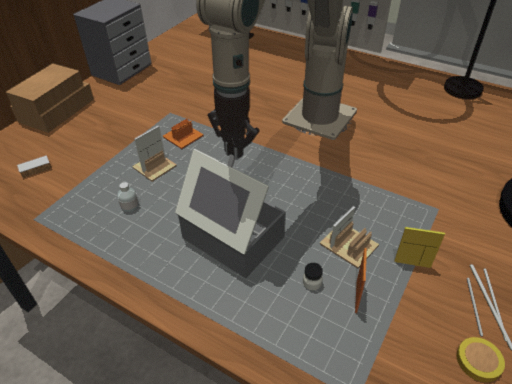

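View pics/top_end.png

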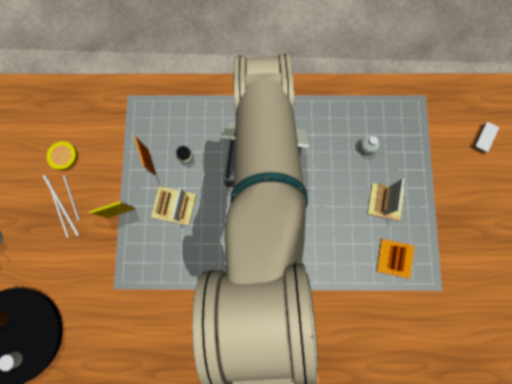

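Scene view: the lid is open at (225,200) with the fingers on the grip at (236,150). The panel stands in the cradle at (150,150), and the bottle and jar haven't moved. One small nudge, then a stability check.

Request:
send_rows([
  [-1,0.004,0,-0.002,0],
  [-1,0,0,0,0],
  [-1,0,0,0,0],
  [-1,0,0,0,0],
  [-1,0,0,0,0],
])

```text
clock: 17.38
eef_pos: [617.8, 42.1, 274.3]
tool_rot: [3.135, -0.022, -0.113]
force: [-0.7, -0.4, -4.3]
width: 18.9
```

```bash
python3 - <<'E'
from h import *
arc()
u=np.array([np.cos(-.109),np.sin(-.109)])
for i in range(2):
    p=get_image('scene');W,ok=cloud(p);x,y,z=np.moveaxis(W,-1,0)
    k=ok&(z>130)&(z<250)&(y>-70)&(y<160)&(x>590)&(x<760)&((y<0)|(y>90));X=W[k]
    a=cv2.fitLine(np.c_[X[:,:2]@u,X[:,2]].astype(np.float32),cv2.DIST_HUBER,0,.01,.01).ravel();print(np.degrees(np.arctan2(-a[1],a[0])))
arc(); print(read_state()['qd'].round(3))
E
```

```text
r 218.9 lid deg 60.5
at [617.8  42.1 274.3] rot [ 3.135 -0.022 -0.113] width 18.9 clk 17.38 F [-0.7 -0.4 -4.3]
tool shift [-0.5 -0.3  3.4] roll -0.004
58.956707
58.942883
r 218.9 lid deg 60.5
at [617.8  42.1 274.3] rot [ 3.135 -0.022 -0.113] width 18.9 clk 17.48 F [-1.5 -0.1 -3.8]
tool shift [-0.5 -0.3  3.5] roll -0.004
[ 0.001  0.001 -0.     0.001  0.002  0.001  0.002]
```

```bash
python3 -c "
from cell import *
print(finish_job())"
```

```text
the job is handed in; nothing more can be done
None
```

I slid the taller panel up out of the rack and stood it in the plain cradle, then let go of it. I then opened the lid by its round grip and handed the job in at about 17.5 s, still holding it.

**Tall panel:**
- After release its top edge was at 138 mm, so it is fully down.
- It sat within about 2 mm of the cradle's centre and was aligned with the slot. A later look from both fixed cameras agreed.

**Lid:** It was at rest at about 60.5° from the arm position and 58.9° from the scene camera. The 1.5° disagreement is well inside the 8° allowed. The fingers were closed on the grip at 18.9 mm, carrying about 4 N.

**Left in place:** The shorter panel, bottle and jar showed no change beyond a few millimetres, which is within measurement noise. I did not touch the orange and yellow look-alikes.

**Irregularities:**
- The tool drifted up to about 3° off vertical during the moves. I corrected its position along the way.
- There was a brief 21 N push when the panel reached the slot floor.

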